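Load a bevelled foot in the dowelling jig and lock the toggle clamp

ROBOT

A 6-joint arm with a two-finger parallel gripper is mounted at the origin on the work surface. World frame = base frame: x ahead of the robot, y to its left, z up, the work surface at z = 0. Lengths are in m, angles in rad, forces in N, time in s.
With the tool pointing down it reaches from about 0.325 to 0.775 m from the base axis. Payload 5.5 kg.
Tool frame: the origin (TCP) lies at the very end of the fingers, on their centre line; the grasp point (between the pads) lies 19 mm behind it; z points along the fingers, y is the direction in which the jaws open and shut (so a half turn about z gives the same grasp; the last joint's range is limited). The gripper opens to 88 mm and grips with 3 to 60 N. Pads are 20 mm wide; open, the fingers measure 115 mm over their backs; the gripper's body (75 mm by 178 mm) begins 61 mm behind the grasp point.
Start: joints at [-1.196, 0.091, 1.231, -0, 1.82, -0.057], TCP at [0.251, -0.545, 0.223] pointing down, gripper open.
Joint ranges: [-2.87, 2.87], [-0.86, 2.18], [0.17, 2.46], [-1.51, 4.65], [0.06, 2.69], [-2.65, 2.65]. Speed limits (rad/s): [2.57, 2.57, 3.01, 3.14, 3.14, 3.14].

INTERFACE

Orientations are given as a unit quaternion [w, x, y, z].
In Python, from rig import monitor, capture, manip gives the robot as it stands. The module is installed in compiled form; this text tells all that it offers.
- The arm moves only by the tool send_rows, never from a script. Its argument "plan" is a list that holds one entry, the list of rows, each a list of 5 numbers: the shift along the tool's x, y, z in m, then the turn about the tool's z in rad, then the finger opening in m, from 0 to 0.0878. In form: [[[dx, dy, dz, spin, gripper], ...]]. A call has exactly 10 rows; each row shifts and turns the commanded pose from where the row before left it, along the tool's axes as they then stand; what a row does not reach is not made up. A row lasts 1/12 s, in which the tool goes at most 41.7 mm and 7.16 degrees, less where a joint would pass 70% of its speed; a pose out of reach is approached as far as the arm can. A call with a gripper value outside its range is refused whole. The fingers move at their own pace and stop on an object; "grip_force" is the grip in N (left out, the last holds). Time passes only in rows, so rows that do not move let the fingers close, or fill a call up. It gives the time, the measured TCP pose, the force and the opening at its end, in the units of the state.
- monitor.sense(): the state, without advancing time (a new reading comes with each control period).
- capture(name): name is "scene" or "top" or "wrist"; returns a dict with "img" (400x640x3 uint8, red, green, blue), "vfov" (degrees; the focal length in pixels is half the picture's height over the tangent of half this angle, whatever the lens; pixels are square), "cx", "cy" (the principal point, pixels), "k1" (the pictures are not rectified: a ray, as slopes to the right and down, at radius r is drawn at 1 + k1 r^2 times it, then the intrinsics apply), "R" (3x3) and "t" (3): a world point X has camera coordinates R X + t. Camera axes: x right, y down, z forward; pixel columns grow to the right and rows downward; lengths in m; the calibration is good to about 2 mm. A picture is of the moment at which its call begins. There is no depth.
- manip.hand_in(): hands the job in, once; it reports no verdict.
The state is a dict: "t": time; "joint_pos": joint angles; "joint_velocities": joint speeds; "effort": joint torques, N m; "ee_pos": TCP position; "orientation": TCP orientation; "ft_force": force on the tool from outside, world axes, zero at the start; "wrist_torque": the same for the moment, N m; "finger_gap": finger opening in m.
Only numpy, scipy, OpenCV 4.12 (cv2) and the standard library are available. Lean on these libraries where they do the work, as an engineer would, in place of code of your own. Each camera call takes 0.05 s, during which the arm holds its last target.

TASK

Load the bevelled beech foot into the dowelling jig: lay it in the cradle with its square end towards the metal bush block, slide it along until that end bears lightly against the block, then push the toggle clamp's handle all the way down until it locks, so that the foot is driven fully home on the bed. Work by feel, forcing neither the foot nor the clamp, and leave everything else on the bench where it is.

Things in the scene. Friction and masses are not known exactly. Their poses are not given: they have to be found in the camera images.
- foot_center (a point): The foot to load: pale beech block 36 mm wide (its x), 110 long (its y), 44 high (its z), 100 to 180 g. The +y end (heel) is square; at the -y end (toe) the top is bevelled over the last 30 mm of length down to 20 mm high. This point is its centre, 22 mm above its underside. It stands on the table on its underside; grip it across its 36 mm width, near the middle.
- foot_heel (a point): Centre of the foot's square heel face, 55 mm along the foot's +y from its centre, 22 mm above its underside.
- jig: Dowel-drilling jig, fixed to the table: plywood base 150 (x) by 270 mm (y), 18 mm thick. Origin: on the table, below where the centre of the loaded foot belongs; +y runs along the cradle to the bush block. Toe end: toggle clamp on a riser (y -158 to -74 mm), its arm swung up, then reaching to 180 mm above the table at y -70 to -140 mm.
- cradle_bed (a point): Middle of the cradle's dark wooden bed, 30 mm above the table over the jig's origin, axes as the jig's. Bed 38 mm wide between two pairs of beech cheeks (y -52 to -25 and 25 to 52 mm): 38 mm apart, so 1 mm play each side of the foot, tops 16 mm above the bed, inner top edges chamfered 5 mm. The 50 mm gaps between the pairs are room for fingers. Open at the toe end, 15 mm spare length.
- eject (a point): Middle between the two steel spring ejector pads (24 by 10 mm, at y -32 and 32 mm of the jig), at the level of their tops, 5 mm above the bed. A foot laid in rests on them, underside 35 mm and centre 57 mm above the table; the clamp must drive it down 5 mm on to the bed (centre at 52 mm), which takes about 15 N on the foot.
- bush_block: Metal drill-bush block across the cradle's +y end, 56 mm wide, 24 thick, top 70 mm above the table. Origin: foot of the face that the heel must bear on, 18 mm above the table, 55 mm along +y from the jig's origin; its y points away from the cradle. A touch of 3 to 10 N is right; any push of the foot on the jig by hand must stay under 30 N, laying it in included.
- bush_face (a point): Middle of the bush block's face towards the cradle, 52 mm above the table: where the centre of the heel comes to bear. Axes as the jig's.
- clamp_handle (a joint): Toggle clamp handle (rad): 0 is down and locked (level, pointing along the jig's -y); about 1 to 1.1 is open (raised so much). Pushed down, it swings the linked arm over; from about 0.6 it drops until the rubber tip lies on the foot at about 0.36, then resists with up to 7 N (at 110 mm), snaps over centre at about 0.05 on to a hard stop at 0 and stays. Keep every push on it under 30 N.
- handle_pivot (a point): Axis of the handle: 128 mm along the jig's -y from its origin, 72 mm above the table; the axis is parallel to the jig's x. Axes as the jig's.
- handle_grip (a point): On the handle's black grip: on the middle line of its upper face, 110 mm from the pivot along the handle, 7 mm above its centre line. Its y axis points along the handle to the pivot, z out of the upper face. The grip is 18 mm wide, 14 thick, from 44 to 130 mm from the pivot.
- mallet: Bystander: beech joiner's mallet, head 60 x 110 x 70 mm, 270 mm long, lying down; leave it alone. Origin on its underside.
- chisel: Bystander: bench chisel lying flat, 255 mm long; leave it alone. Origin on its underside.
- glue: Bystander: white glue bottle, 56 mm across, 150 mm tall, standing; leave it alone. Origin at the middle of its underside.
- block_plane: Bystander: small steel block plane, 160 x 48 mm, 55 mm high; leave it alone. Origin at the middle of its underside.
- try_square: Bystander: try square lying flat, dark stock 100 mm, steel blade 150 mm; leave it alone. Origin on its underside.
- sanding_block: Bystander: cork sanding block 110 x 62 x 34 mm; leave it alone. Origin at the middle of its underside.
- rail_offcut: Bystander: flat rectangular offcut without a bevel, 62 x 170 x 30 mm, dark wood; too wide for the cradle; leave it alone. Origin at the middle of its underside.
There are look-alikes about, which are no part of the job. Leave any blue look-alike of the part that bears foot_center alone.

How it is judged:
By the outcome, as a careful person would: the job done as asked, in the order asked, and still so for the second after the job is handed in, with the robot touching nothing.
It also fails if it takes over 54 s, if anything falls off the work surface, if the arm or the gripper's body presses on something with over 40 N, if the wrist force passes 120 N, or if a joint passes its speed limit or range.

## Working session

There is one attempt and no reset: what is moved stays moved. The work goes in short steps, Python scripts to look and compute and a tool call to move; the robot and the scene stay as the last step left them, time stands still between calls to the robot, and variables do not carry over. Pictures are saved under pics/ and viewed, and the job is handed in when it is done.

Besides the shell and the picture viewer there is one more tool, called by a JSON object that holds its "api" and its "payload", one argument or row to a line. send_rows: Moves the arm, as the interface text tells. Its arguments: {"type":"object","properties":{"plan":{"type":"array"},"grip_force":{"type":"number"}},"required":["plan"]}

```bash
mkdir -p pics; cat > h.py <<'E'
import numpy as np, cv2, pickle
from rig import monitor, capture, manip
def snap(n,f):
    c=capture(n); pickle.dump(c,open(f'pics/{f}.pkl','wb')); cv2.imwrite(f'pics/{f}.png',c['img'][:,:,::-1]); return c
def load(f): return pickle.load(open(f'pics/{f}.pkl','rb'))
def foc(c): return 200/np.tan(np.radians(c['vfov'])/2)
def proj(c,X):
    p=np.atleast_2d(X)@np.array(c['R']).T+np.array(c['t']); s=p[:,:2]/p[:,2:]
    r2=(s**2).sum(1,keepdims=True); s=s*(1+c['k1']*r2); return s*foc(c)+[c['cx'],c['cy']]
def ray(c,uv):
    d=(np.array(uv,float)-[c['cx'],c['cy']])/foc(c); s=d.copy()
    for _ in range(30): s=d/(1+c['k1']*(s@s))
    R=np.array(c['R']); return -R.T@np.array(c['t']), R.T@np.array([s[0],s[1],1])
def atz(c,uv,z):
    o,d=ray(c,uv); return o+d*(z-o[2])/d[2]
def crop(f,x0,y0,x1,y1,out):
    c=load(f); im=c['img'][y0:y1,x0:x1,::-1]; k=min(800/(x1-x0),600/(y1-y0))
    cv2.imwrite(f'pics/{out}.png',cv2.resize(im,None,fx=k,fy=k,interpolation=cv2.INTER_CUBIC)); print('scale',k)
E
python3 - <<'E'
from h import *
for n in ['scene','top','wrist']:
    c=snap(n,n+'0'); print(n,c['vfov'],c['k1'],-np.array(c['R']).T@c['t'])
print(monitor.sense())
E
```

```text
scene 47.29109795720857 -0.004100920554616012 [ 1.44976802 -0.12214054  0.84915676]
top 50.1700793728726 -0.047438899969444705 [0.25659515 0.05823463 1.34355933]
wrist 61.448576281489785 -0.03951069939247043 [ 0.32188763 -0.51326367  0.38341779]
{'t': 0.15, 'joint_pos': array([-1.19572355e+00,  9.16948347e-02,  1.23157500e+00,  8.93150781e-06,
        1.81981032e+00, -5.67005931e-02]), 'joint_velocities': array([ 2.74956193e-05, -1.29271747e-03, -3.03904336e-03,  9.98551674e-04,
        6.76984712e-04, -2.20252700e-04]), 'effort': array([ 1.46637663e-03, -4.47045922e+01, -4.06907594e+01,  6.99224579e-02,
        2.74967705e-02, -1.02107563e-04]), 'ee_pos': array([ 0.25100988, -0.54473099,  0.22178064]), 'orientation': array([-7.35033926e-04,  9.76786333e-01,  2.14214629e-01, -1.13621369e-04]), 'ft_force': array([-0.04990795, -0.58673232,  0.36622419]), 'wrist_torque': array([0.04153409, 0.07062524, 0.02330687]), 'finger_gap': 0.08814612305657789}
```

```bash
ls .
```

```text
h.py
pics
```

View pics/scene0.png

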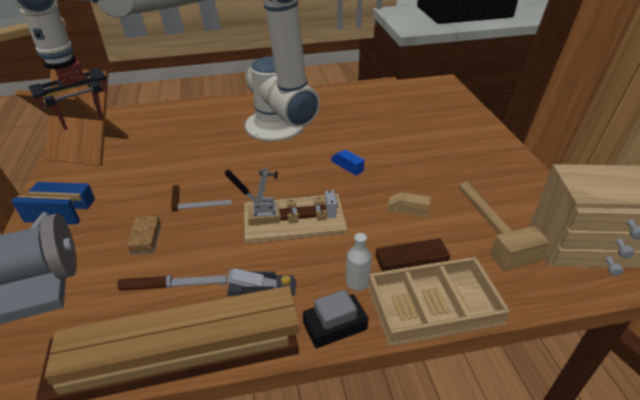

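View pics/top0.png

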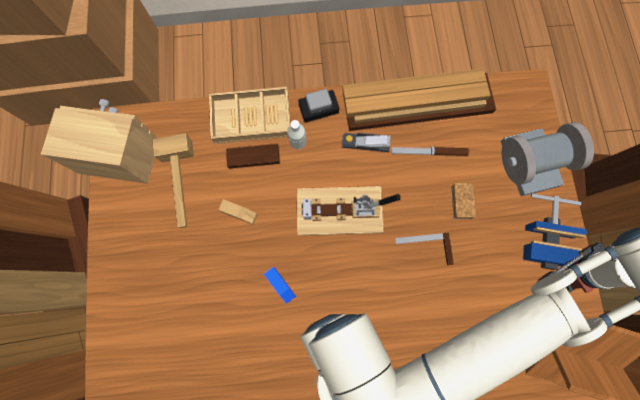

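View pics/wrist0.png

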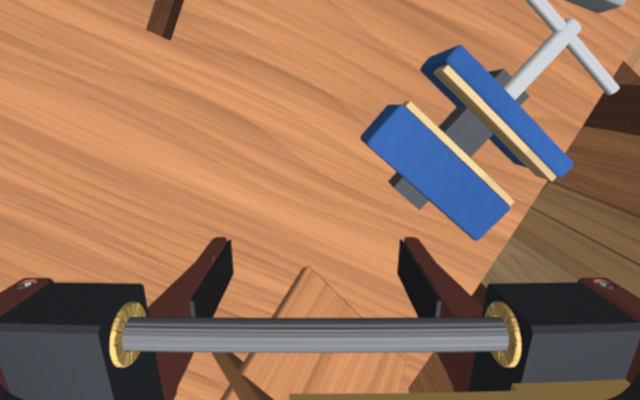

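Two candidates: the pale beech block at top (238,211) / scene (410,203), and the blue block at top (280,285). The pale one fits (beech with a bevelled toe) and the blue one is the look-alike to leave. I'll confirm this in crops.

```bash
python3 - <<'E'
from h import *
crop('top0',210,190,270,235,'c1')
crop('top0',290,178,410,243,'c2')
crop('scene0',380,180,440,225,'c3')
crop('scene0',235,160,355,245,'c4')
E
```

```text
scale 13.333333333333334
scale 6.666666666666667
scale 13.333333333333334
scale 6.666666666666667
```

View pics/c1.png

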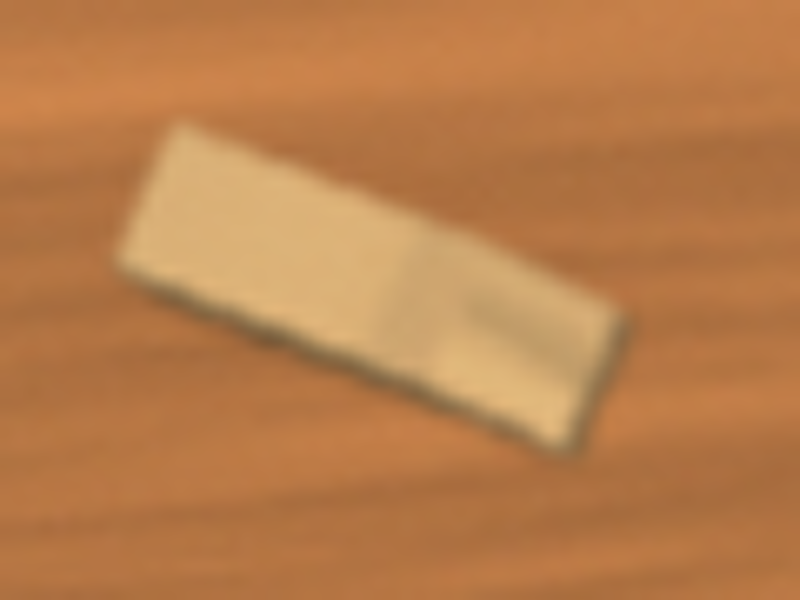

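View pics/c2.png

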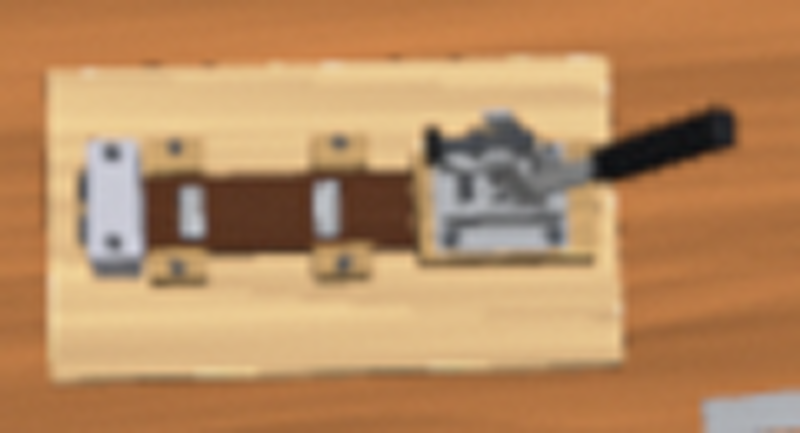

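View pics/c3.png

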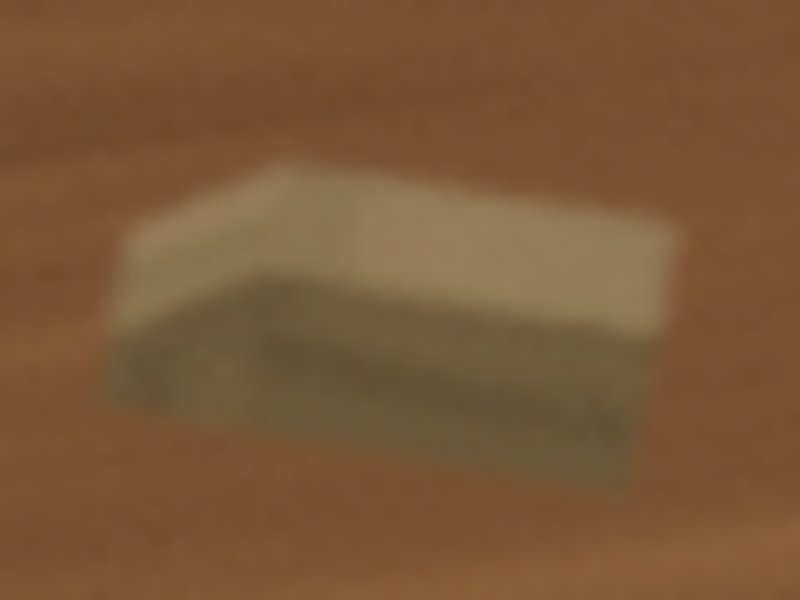

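View pics/c4.png

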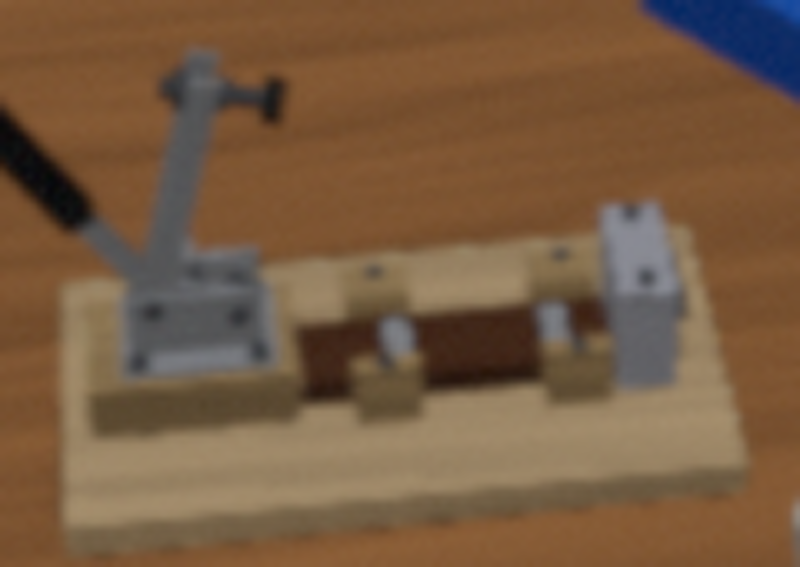

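The crops confirm it: the pale block has a bevelled toe at its right end in top and its left end in scene, with the square heel on the +y side. I'll fit both poses from corners read in the two views.

```bash
cat >> h.py <<'E'
from scipy.optimize import least_squares
def fit(obs,x0):
    # obs: list of (cam, [model xyz], [uv])
    def W(p,M):
        c,s=np.cos(p[2]),np.sin(p[2]); M=np.array(M,float)
        return np.c_[p[0]+c*M[:,0]-s*M[:,1],p[1]+s*M[:,0]+c*M[:,1],M[:,2]]
    f=lambda p: np.concatenate([(proj(c,W(p,M))-np.array(U)).ravel() for c,M,U in obs])
    r=least_squares(f,x0,loss='soft_l1',x_scale=[.01,.01,.05]); 
    return r.x,f(r.x).reshape(-1,2)
E
python3 - <<'E'
from h import *
T,S=load('top0'),load('scene0')
k=13.3333
t=lambda l:np.array(l)/k+[210,190]; s=lambda l:np.array(l)/k+[380,180]
Mt=[[.018,.055,.044],[-.018,.055,.044],[.018,-.055,.020],[-.018,-.055,.020]]
Ut=t([(178,122),(118,262),(622,310),(570,448)])
Ms=[[.018,.055,.044],[-.018,.055,.044],[.018,.055,0],[.018,-.055,.02],[-.018,-.055,.02],[.018,-.055,0],[.018,-.025,.044],[-.018,-.025,.044]]
Us=s([(660,335),(680,230),(625,492),(108,335),(128,235),(105,405),(262,272),(290,162)])
for o in ([(T,Mt,Ut)],[(S,Ms,Us)],[(T,Mt,Ut),(S,Ms,Us)]):
    p,r=fit(o,[.55,.2,-.3]); print(p,np.degrees(p[2]),np.round(r,1).tolist())
k=6.66667
t=lambda l:np.array(l)/k+[290,178]; s=lambda l:np.array(l)/k+[235,160]
print(atz(T,t([(48,70)])[0],.018),atz(T,t([(608,57)])[0],.018),atz(T,t([(50,380)])[0],.0),atz(T,t([(622,360)])[0],.0))
# bush top corners y 55..79, x +-28, z .07 ; cheeks z .046
Mt=[[.028,.079,.07],[.028,.055,.07],[-.028,.055,.07],[-.028,.079,.07],[.075,None,.018]][:4]
Ut=t([(90,142),(140,142),(143,262),(92,262)])
Ms=[[-.028,.079,.07],[-.028,.055,.07],[.028,.055,.07],[.028,.079,.07]]
Us=s([(660,203),(600,205),(612,295),(680,290)])
for o in ([(T,Mt,Ut)],[(S,Ms,Us)],[(T,Mt,Ut),(S,Ms,Us)]):
    p,r=fit(o,[.55,0,0]); print(p,np.degrees(p[2]),np.round(r,1).tolist())
E
```

```text
[ 0.54438756  0.304392   -0.46551214] -26.67188118835204 [[0.1, 0.0], [-0.1, 0.1], [0.3, -0.1], [-0.3, 0.0]]
[ 0.54612368  0.3086292  -0.46977831] -26.916314191369278 [[0.1, 0.0], [-0.3, -0.3], [0.4, 0.4], [-0.1, 0.0], [0.4, -0.4], [-0.5, 0.2], [0.1, -0.1], [-0.2, 0.1]]
[ 0.54568461  0.30768241 -0.46736349] -26.777955499255352 [[-0.9, -0.3], [-1.2, -0.3], [-0.8, -0.4], [-1.4, -0.3], [-0.3, -0.1], [-0.7, -0.4], [0.0, 0.3], [-0.4, 0.0], [0.0, -0.5], [-0.8, 0.2], [-0.3, -0.1], [-0.6, 0.1]]
[0.60374161 0.11411248 0.018     ] [ 0.58380466 -0.15467569  0.018     ] [0.45699766 0.12652631 0.        ] [ 0.43970702 -0.1451146   0.        ]
[ 0.52036141  0.01922871 -0.07264722] -4.162379129416942 [[-0.1, 0.1], [0.2, -0.1], [0.1, -0.1], [-0.2, 0.1]]
[ 0.52130748  0.0230606  -0.10833375] -6.207066426232647 [[-0.1, -0.1], [0.1, 0.2], [0.5, -0.1], [-0.6, 0.1]]
[ 0.5201375   0.021454   -0.09587726] -5.493362274928922 [[-0.6, -0.4], [-0.3, -0.4], [-0.8, -0.4], [-1.1, -0.3], [-0.9, -0.5], [-0.7, -0.2], [-0.1, -0.5], [-1.2, -0.4]]
```

```bash
cat >> h.py <<'E'
def pose(s=None):
    s=s or monitor.sense(); q=s['orientation']; 
    from scipy.spatial.transform import Rotation as Ro
    R=Ro.from_quat([q[1],q[2],q[3],q[0]]).as_matrix(); return np.array(s['ee_pos']),R,np.arctan2(R[1,0],R[0,0])
def local(d,phi):
    d=np.array(d); return np.array([np.cos(phi)*d[0]+np.sin(phi)*d[1], np.sin(phi)*d[0]-np.cos(phi)*d[1], -d[2]])
E
python3 - <<'E'
from h import *
p,R,phi=pose(); print(p,phi,R.round(3).tolist())
c=load('wrist0'); print([atz(c,(320,v),0)-p for v in (100,200)], R.T@(np.array(-np.array(c['R']).T@c['t'])-p))
print(local(np.array([.505,.225,.24])-p,phi))
E
```

```text
[ 0.25100988 -0.54473099  0.22178064] 0.4317754990659518 [[0.908, 0.418, -0.001], [0.418, -0.908, 0.001], [0.0, -0.001, -1.0]]
[array([ 0.07613081,  0.02868755, -0.22178064]), array([-0.02710257, -0.0192694 , -0.22178064])] [ 0.07755648  0.00084187 -0.16163137]
[ 0.55280008 -0.59279748 -0.01821936]
```

{"api": "send_rows", "payload": {
  "plan": [
    [[0.0244, -0.0258, -0.016, 0, 0.0878], [0.0244, -0.0258, -0.016, 0, 0.0878], [0.0244, -0.0258, -0.016, 0, 0.0878], [0.0244, -0.0258, -0.016, 0, 0.0878], [0.0244, -0.0258, -0.016, 0, 0.0878], [0.0244, -0.0258, 0, 0, 0.0878], [0.0244, -0.0258, 0, 0, 0.0878], [0.0244, -0.0258, 0, 0, 0.0878], [0.0244, -0.0258, 0, 0, 0.0878], [0.0244, -0.0258, 0, 0, 0.0878]]
  ]
}}

```text
t: 0.98
ee_pos: [0.3648, -0.2068, 0.3025]
orientation: [0.0, 0.977, 0.214, 0.0]
ft_force: [0.2, -0.0, -0.7]
finger_gap: 0.0876
```

{"api": "send_rows", "payload": {
  "plan": [
    [[0.0244, -0.0258, 0, 0, 0.0878], [0.0244, -0.0258, 0, 0, 0.0878], [0.0244, -0.0258, 0, 0, 0.0878], [0.0244, -0.0258, 0, 0, 0.0878], [0.0244, -0.0258, 0, 0, 0.0878], [0.0244, -0.0258, 0, 0, 0.0878], [0.0244, -0.0258, 0, 0, 0.0878], [0.0244, -0.0258, 0, 0, 0.0878], [0.0244, -0.0258, 0, 0, 0.0878], [0.0244, -0.0258, 0, 0, 0.0878]]
  ]
}}

```text
t: 1.82
ee_pos: [0.4785, 0.1298, 0.3024]
orientation: [0.0, 0.977, 0.214, -0.0]
ft_force: [0.6, 0.1, -1.0]
finger_gap: 0.0876
```

{"api": "send_rows", "payload": {
  "plan": [
    [[0.0244, -0.0258, 0, 0, 0.0878], [0.0244, -0.0258, 0, 0, 0.0878], [0.0244, -0.0258, 0, 0, 0.0878], [0.0244, -0.0258, 0, 0, 0.0878], [0, 0, 0.013, -0.112, 0.0878], [0, 0, 0.013, -0.112, 0.0878], [0, 0, 0.013, -0.112, 0.0878], [0, 0, 0.013, -0.112, 0.0878], [0, 0, 0.01, -0.112, 0.0878], [0, 0, 0, -0.112, 0.0878]]
  ]
}}

```text
t: 2.65
ee_pos: [0.523, 0.2622, 0.2371]
orientation: [-0.0, 0.85, 0.527, -0.003]
ft_force: [0.1, -0.2, -1.0]
finger_gap: 0.0881
```

```bash
python3 - <<'E'
from h import *
p,R,phi=pose(); print(p,phi, monitor.sense()['t'])
c=snap('wrist','wrist1')
snap('scene','scene1')
E
```

```text
[0.52300858 0.26224766 0.23711916] 1.1095245803756595 2.65
```

View pics/wrist1.png

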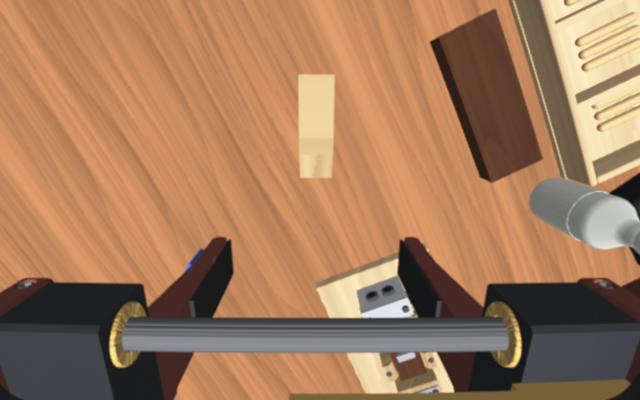

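```bash
python3 - <<'E'
from h import *
crop('wrist1',260,65,380,185,'c5')
E
```

```text
scale 5.0
```

View pics/c5.png

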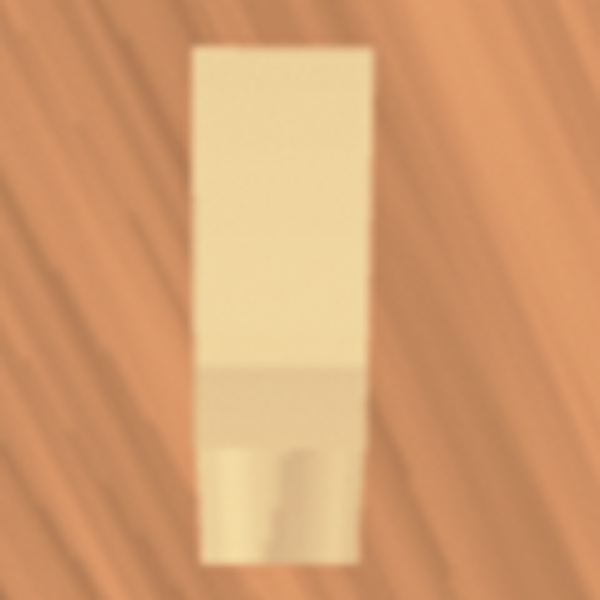

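```bash
python3 - <<'E'
from h import *
c=load('wrist1')
t=lambda l:np.array(l)/5+[260,65]-[.4,.4]
M=[[-.018,.055,.044],[.018,.055,.044],[-.018,-.055,.02],[.018,-.055,.02],[-.018,-.025,.044],[.018,-.025,.044]]
U=t([(191,46),(374,46),(201,565),(359,565),(198,448),(363,448)])
p,r=fit([(c,M,U)],[.545,.307,-.46]); print(p,r.round(1).tolist())
q,R,phi=pose(); print(q,phi,'spin',-(p[2]+np.pi/2-phi))
phi2=p[2]+np.pi/2
print(local([p[0]-q[0],p[1]-q[1],0.012-q[2]],phi2))
E
```

```text
[ 0.54574427  0.30624286 -0.46598388] [[0.1, 0.2], [-0.2, 0.3], [0.2, -0.5], [-0.1, -0.3], [-0.5, 0.0], [0.6, 0.2]]
[0.52346034 0.26239458 0.23946234] 1.1050144832852316 spin 0.00020203305823085493
[4.91853925e-02 2.06896516e-04 2.27462339e-01]
```

{"api": "send_rows", "payload": {
  "plan": [
    [[0.0164, 0, 0.03, 0, 0.0878], [0.0164, 0, 0.03, 0, 0.0878], [0.0164, 0, 0.03, 0, 0.0878], [0, 0, 0.03, 0, 0.0878], [0, 0, 0.03, 0, 0.0878], [0, 0, 0.025, 0, 0.0878], [0, 0, 0.025, 0, 0.0878], [0, 0, 0.0175, 0, 0.0878], [0, 0, 0.01, 0, 0.0878], [0, 0, 0, 0, 0.0878]]
  ]
}}

```text
t: 3.58
ee_pos: [0.5447, 0.3057, 0.0104]
orientation: [-0.0, 0.852, 0.523, -0.002]
ft_force: [-0.4, 0.3, -0.2]
finger_gap: 0.0876
```

{"api": "send_rows", "payload": {
  "plan": [
    [[0, 0, 0, 0, 0.06], [0, 0, 0, 0, 0.05], [0, 0, 0, 0, 0.042], [0, 0, 0, 0, 0.03], [0, 0, 0, 0, 0.03], [0, 0, 0, 0, 0.03], [0, 0, 0, 0, 0.03], [0, 0, 0, 0, 0.03], [0, 0, -0.003, 0, 0.03], [0, 0, -0.005, 0, 0.03]]
  ],
  "grip_force": 20
}}

```text
t: 4.42
ee_pos: [0.5453, 0.3061, 0.0202]
orientation: [-0.0, 0.852, 0.524, -0.001]
ft_force: [0.8, 0.2, -1.3]
finger_gap: 0.0355
```

```bash
python3 - <<'E'
from h import *
p,R,phi=pose(); print(p,phi, monitor.sense())
E
```

```text
[0.54526339 0.30610594 0.0201915 ] 1.1038836418741524 {'t': 4.4167, 'joint_pos': array([ 4.57165346e-01,  2.13713472e-01,  1.45637945e+00, -3.33817899e-05,
        1.47373764e+00,  9.24082497e-01]), 'joint_velocities': array([-0.00134653, -0.04998905, -0.07137572,  0.00096459,  0.11081489,
       -0.0008317 ]), 'effort': array([ 9.12799907e-03, -4.99337876e+01, -4.05386424e+01,  6.35297480e-02,
       -2.78426148e-01,  8.64052690e-04]), 'ee_pos': array([0.54526339, 0.30610594, 0.0201915 ]), 'orientation': array([-8.93532551e-05,  8.51507730e-01,  5.24340856e-01, -1.11550328e-03]), 'ft_force': array([ 0.80744801,  0.18186748, -1.32415455]), 'wrist_torque': array([-0.00787681, -0.09106761,  0.01982839]), 'finger_gap': 0.035472447948494905}
```

{"api": "send_rows", "payload": {
  "plan": [
    [[0, 0, -0.03, -0.08, 0.03], [0, 0, -0.04, -0.08, 0.03], [0, 0, -0.04, -0.08, 0.03], [0, 0, -0.04, -0.08, 0.03], [0, 0, -0.04, -0.076, 0.03], [-0.03, 0, -0.02, 0, 0.03], [-0.035, 0, -0.02, 0, 0.03], [-0.035, 0, -0.02, 0, 0.03], [-0.035, 0, -0.01, 0, 0.03], [-0.035, 0, 0, 0, 0.03]]
  ]
}}

```text
t: 5.25
ee_pos: [0.5341, 0.1356, 0.2851]
orientation: [0.002, 0.732, 0.682, 0.002]
ft_force: [0.6, 0.0, -1.2]
finger_gap: 0.0361
```

{"api": "send_rows", "payload": {
  "plan": [
    [[-0.035, -0.002, 0, 0, 0.03], [-0.035, -0.002, 0, 0, 0.03], [-0.035, 0, 0, 0, 0.03], [-0.035, 0, 0, 0, 0.03], [-0.03, 0, 0, 0, 0.03], [0, 0, 0, 0, 0.03], [0, 0, 0, 0, 0.03], [0, 0, 0, 0, 0.03], [0, 0, 0, 0, 0.03], [0, 0, 0, 0, 0.03]]
  ]
}}

```text
t: 6.08
ee_pos: [0.518, -0.0312, 0.2812]
orientation: [-0.0, 0.731, 0.682, 0.0]
ft_force: [0.4, 0.2, -1.3]
finger_gap: 0.0357
```

```bash
python3 - <<'E'
from h import *
p,R,phi=pose(); print(p,phi, monitor.sense()['t'],monitor.sense()['finger_gap'])
c=snap('wrist','wrist2')
E
```

```text
[ 0.51797576 -0.03124111  0.28119684] 1.501687186199496 6.0833 0.035693845151251756
```

View pics/wrist2.png

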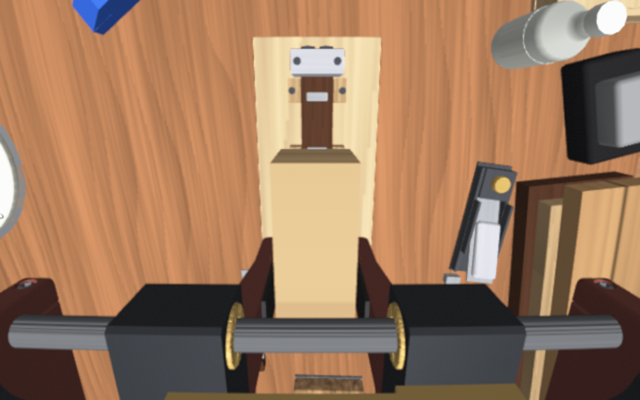

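```bash
python3 - <<'E'
from h import *
crop('wrist2',245,30,395,165,'c6')
E
```

```text
scale 4.444444444444445
```

View pics/c6.png

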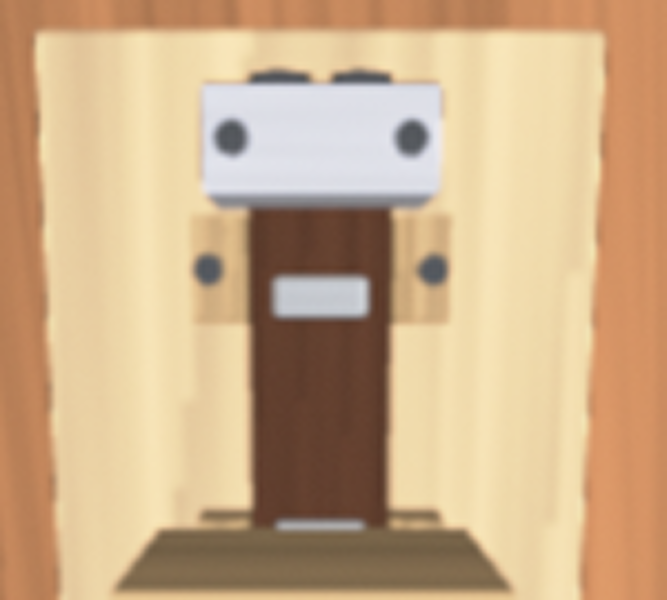

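```bash
python3 - <<'E'
from h import *
c=load('wrist2'); t=lambda l:np.array(l)/4.4444+[245,30]-[.4,.4]
M=[[-.028,.079,.07],[.028,.079,.07],[-.028,.055,.07],[.028,.055,.07]]+[[a,b,.035] for a,b in ((-.012,.037),(.012,.037),(.012,.027),(-.012,.027))]
U=t([(203,84),(441,84),(205,193),(440,193),(273,277),(369,277),(369,317),(273,317)])
p,r=fit([(c,M,U)],[.52,.02,-.07]); print('jig',p,r.round(1).tolist())
q,R,phi=pose(); print(q,phi,phi-np.pi/2)
z0=q[2]-.012
for zt in (z0-.004,z0,z0+.004):
    M=[[-.018,.055,zt+.044],[.018,.055,zt+.044],[-.018,.055,zt],[.018,.055,zt]]
    f,r=fit([(c,M,t([(115,590),(512,590),(160,530),(467,530)]))],[q[0],q[1],-.07]); print('foot',zt,f,r.round(1).tolist())
E
```

```text
jig [ 0.52410354  0.02110503 -0.06985206] [[-0.5, -0.2], [0.6, -0.2], [-0.5, -0.0], [0.3, -0.0], [0.5, 0.1], [-0.4, 0.1], [-0.5, 0.1], [0.5, 0.1]]
[ 0.51797216 -0.03126741  0.28116445] 1.5017054589627128 -0.06909086783218377
foot 0.2651644485825062 [ 0.51815161 -0.03222666 -0.07012957] [[-0.2, 0.3], [0.2, 0.3], [0.3, -0.4], [-0.4, -0.4]]
foot 0.2691644485825062 [ 0.51820535 -0.03161541 -0.07013149] [[-1.5, 0.5], [1.6, 0.5], [-0.4, -0.6], [0.4, -0.6]]
foot 0.2731644485825062 [ 0.51824863 -0.03099137 -0.07013368] [[-3.0, 0.6], [3.1, 0.6], [-1.3, -0.8], [1.2, -0.8]]
```

{"api": "send_rows", "payload": {
  "plan": [
    [[0.016, 0.0007, 0, 0, 0.03], [0.016, 0.0007, 0, 0, 0.03], [0.015, 0.0008, 0.01, 0, 0.03], [0, 0, 0.03, 0, 0.03], [0, 0, 0.035, 0, 0.03], [0, 0, 0.035, 0, 0.03], [0, 0, 0.035, 0, 0.03], [0, 0, 0.03, 0, 0.03], [0, 0, 0.02, 0, 0.03], [0, 0, 0, 0, 0.03]]
  ]
}}

```text
t: 6.97
ee_pos: [0.5202, 0.0153, 0.0802]
orientation: [-0.003, 0.731, 0.682, -0.003]
ft_force: [-1.0, 0.1, -2.8]
finger_gap: 0.0363
```

```bash
python3 - <<'E'
from h import *
p,R,phi=pose(); print(p,phi, monitor.sense()['t'],monitor.sense()['finger_gap'])
c=snap('wrist','wrist3');c=snap('scene','scene3')
crop('scene3',215,140,375,260,'c7')
E
```

```text
[0.52021075 0.01526108 0.08018079] 1.5012548176549063 6.9667 0.03626532276542278
scale 5.0
```

View pics/wrist3.png

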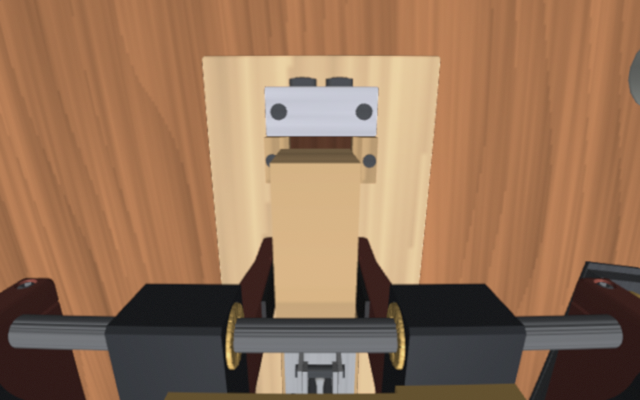

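View pics/c7.png

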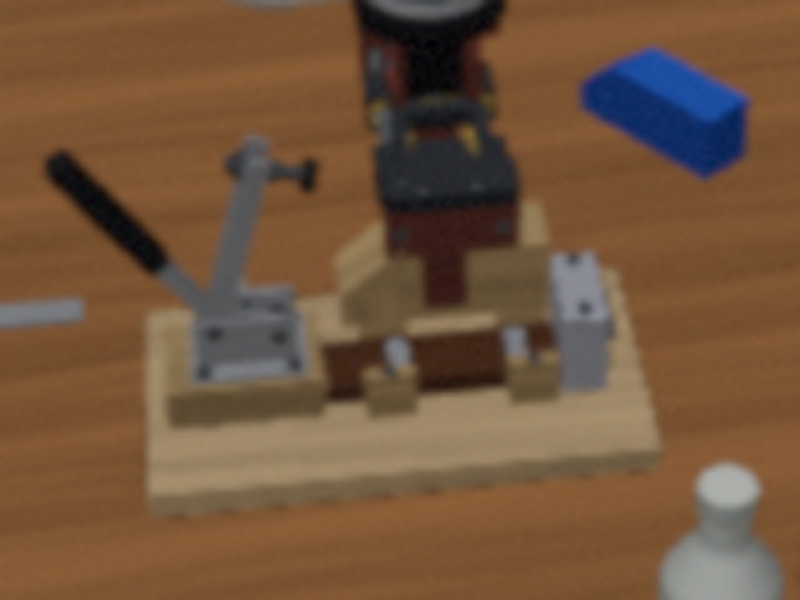

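```bash
python3 - <<'E'
from h import *
crop('wrist3',250,70,390,190,'c8')
E
```

```text
scale 5.0
```

View pics/c8.png

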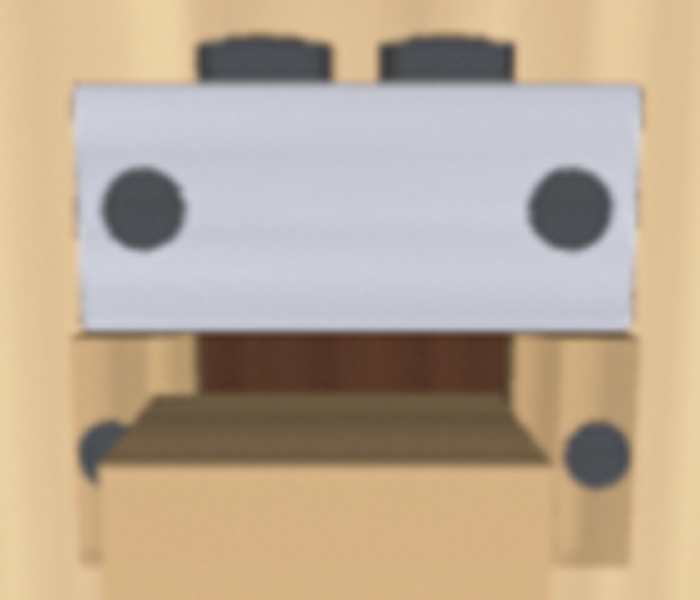

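```bash
python3 - <<'E'
from h import *
q,R,phi=pose(); print(q,phi,R.round(4).tolist(), monitor.sense()['ft_force'],monitor.sense()['joint_velocities'].round(3))
c=load('wrist3'); t=lambda l:np.array(l)/5+[250,70]-[.4,.4]
M=[[-.028,.079,.07],[.028,.079,.07],[-.028,.055,.07],[.028,.055,.07]]
p,r=fit([(c,M,t([(74,85),(641,85),(83,330),(632,330)]))],[.52,.02,-.07]); print('jig',p,r.round(1).tolist())
for d in (.01,.012,.014,.016):
    zt=q[2]-d
    M=[[-.018,.055,zt+.044],[.018,.055,zt+.044],[-.018,.055,zt],[.018,.055,zt]]
    f,r=fit([(c,M,t([(100,465),(552,465),(155,397),(508,397)]))],[q[0],q[1],-.07]); 
    dx,dy=f[:2]-p[:2]; cc,s=np.cos(p[2]),np.sin(p[2])
    print('foot',d,f,'in jig',cc*dx+s*dy,-s*dx+cc*dy,r.round(1).tolist())
E
```

```text
[0.52308677 0.01494354 0.08613059] 1.500866243245804 [[0.0699, 0.9976, -0.0012], [0.9976, -0.0699, 0.0001], [0.0, -0.0012, -1.0]] [-0.07560971  0.46630437 -0.21585132] [-0.005 -0.024 -0.054 -0.     0.002 -0.001]
jig [ 0.52382338  0.02106926 -0.06957274] [[-0.8, -0.3], [1.0, -0.4], [-0.7, 0.5], [0.5, 0.5]]
foot 0.01 [ 0.52095138  0.01604986 -0.06892295] in jig -0.0025161212931038737 -0.00520690299015785 [[-3.8, 0.8], [4.3, 0.8], [-1.4, -1.0], [1.3, -1.1]]
foot 0.012 [ 0.52092036  0.01573066 -0.06894463] in jig -0.00252487587486906 -0.005527492426312609 [[-3.0, 0.7], [3.5, 0.7], [-0.9, -0.9], [0.9, -0.9]]
foot 0.014 [ 0.52088465  0.01541489 -0.0689659 ] in jig -0.002538552209525459 -0.0058449748989192135 [[-2.2, 0.6], [2.8, 0.6], [-0.5, -0.8], [0.4, -0.8]]
foot 0.016 [ 0.52083951  0.01510277 -0.06898865] in jig -0.002561879803542489 -0.006159477394258349 [[-1.5, 0.5], [2.0, 0.5], [-0.1, -0.7], [0.0, -0.7]]
```

```bash
python3 - <<'E'
from h import *
c=snap('wrist','wrist4'); q,R,phi=pose(); print(q,phi)
crop('wrist4',250,70,390,190,'c9')
E
```

```text
[0.52409115 0.01478085 0.08778174] 1.5006706343317302
scale 5.0
```

View pics/c9.png

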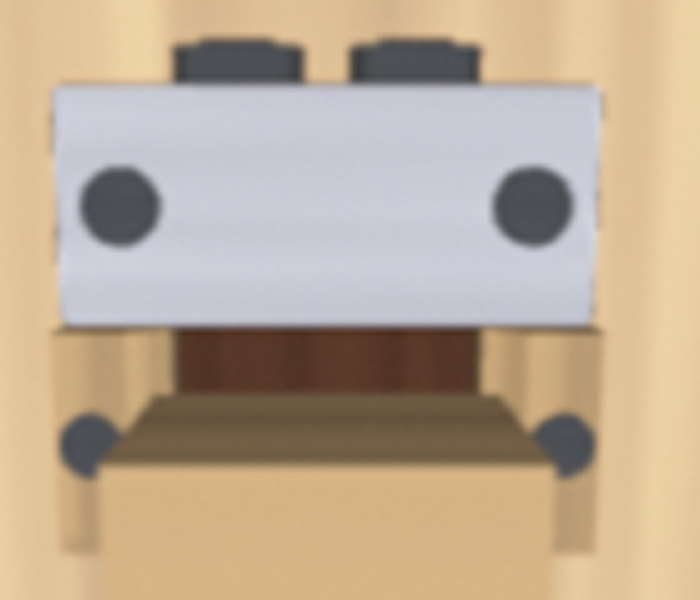

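{"api": "send_rows", "payload": {
  "plan": [
    [[0, 0, 0.003, 0, 0.03], [0, 0, 0.004, 0, 0.03], [0, 0, 0.004, 0, 0.03], [0, 0, 0.004, 0, 0.03], [0, 0, 0.004, 0, 0.03], [0, 0, 0.004, 0, 0.03], [0, 0, 0.003, 0, 0.03], [0, 0, 0.002, 0, 0.03], [0, 0, 0, 0, 0.03], [0, 0, 0, 0, 0.03]]
  ]
}}

```text
t: 7.95
ee_pos: [0.5233, 0.0143, 0.058]
orientation: [-0.0, 0.732, 0.682, -0.0]
ft_force: [0.7, -1.1, -1.4]
finger_gap: 0.0359
```

```bash
python3 - <<'E'
from h import *
q,R,phi=pose(); s=monitor.sense();print(q,phi,s['ft_force'],s['finger_gap'],s['wrist_torque'])
E
```

```text
[0.52333456 0.0142909  0.05800118] 1.4997804742626855 [ 0.72018059 -1.12385415 -1.36152854] 0.035899926734316426 [-0.08802752 -0.05228791  0.01878496]
```

{"api": "send_rows", "payload": {
  "plan": [
    [[0, 0, 0.001, 0, 0.03], [0, 0, 0.001, 0, 0.03], [0, 0, 0.001, 0, 0.03], [0, 0, 0.001, 0, 0.03], [0, 0, 0.001, 0, 0.03], [0, 0, 0.001, 0, 0.03], [0, 0, 0.001, 0, 0.03], [0, 0, 0.001, 0, 0.03], [0, 0, 0, 0, 0.03], [0, 0, 0, 0, 0.03]]
  ]
}}

```text
t: 8.78
ee_pos: [0.5233, 0.0143, 0.05]
orientation: [-0.0, 0.732, 0.682, -0.0]
ft_force: [0.4, 0.0, -1.7]
finger_gap: 0.0357
```

```bash
python3 - <<'E'
from h import *
q,R,phi=pose(); s=monitor.sense();print(q,phi,s['ft_force'],s['finger_gap'],s['wrist_torque'])
E
```

```text
[0.52332678 0.01428776 0.05000787] 1.4997755225113207 [ 0.43595352  0.04349753 -1.6675104 ] 0.035692932843244755 [-0.06546595 -0.07566246 -0.01677619]
```

{"api": "send_rows", "payload": {
  "plan": [
    [[0, 0, 0.0005, 0, 0.03], [0, 0, 0.0005, 0, 0.03], [0, 0, 0.0005, 0, 0.03], [0, 0, 0.0005, 0, 0.03], [0, 0, 0.0005, 0, 0.03], [0, 0, 0.0005, 0, 0.03], [0, 0, 0.0005, 0, 0.03], [0, 0, 0, 0, 0.03], [0, 0, 0, 0, 0.03], [0, 0, 0, 0, 0.03]]
  ]
}}

```text
t: 9.62
ee_pos: [0.5235, 0.0143, 0.0479]
orientation: [0.0, 0.732, 0.682, 0.0]
ft_force: [-4.0, -0.9, 6.0]
finger_gap: 0.0359
```

```bash
python3 - <<'E'
from h import *
q,R,phi=pose(); s=monitor.sense();print(q,phi,s['ft_force'],s['finger_gap'],s['wrist_torque'])
snap('wrist','wrist5');crop('wrist5',250,70,390,190,'c10')
E
```

```text
[0.52345551 0.01428951 0.04793407] 1.4998102156758917 [-4.03459024 -0.92615059  6.01577372] 0.03594232760299322 [ 0.00806292  0.72920056 -0.00295858]
scale 5.0
```

View pics/c10.png

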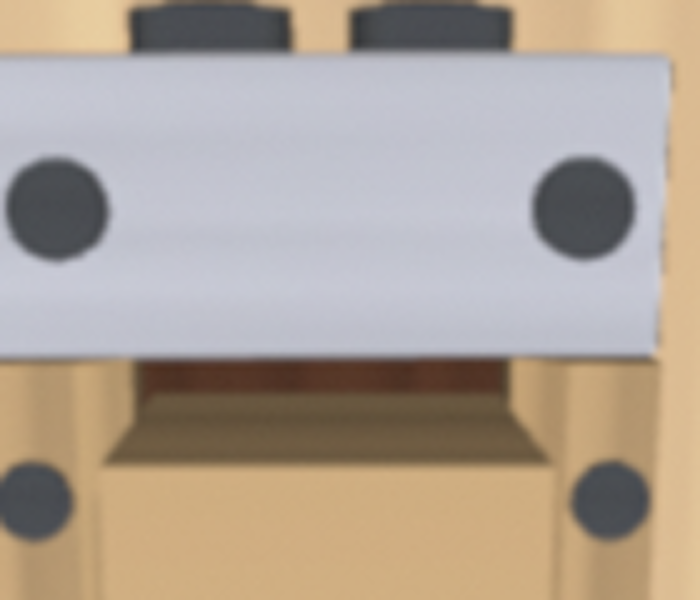

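{"api": "send_rows", "payload": {
  "plan": [
    [[0, -0.0003, 0, 0, 0.03], [0, -0.0003, 0, 0, 0.03], [0, 0, 0, 0, 0.03], [0, 0, 0, 0, 0.03], [0, 0, 0, 0, 0.03], [0, 0, 0, 0, 0.03], [0, 0, 0, 0, 0.03], [0, 0, 0, 0, 0.03], [0, 0, 0, 0, 0.03], [0, 0, 0, 0, 0.03]]
  ]
}}

```text
t: 10.5
ee_pos: [0.5234, 0.0143, 0.0482]
orientation: [0.001, 0.732, 0.682, 0.001]
ft_force: [-3.1, 0.4, 5.4]
finger_gap: 0.0361
```

```bash
python3 - <<'E'
from h import *
q,R,phi=pose(); s=monitor.sense();print(q,phi,s['ft_force'],s['finger_gap'],s['wrist_torque'])
E
```

```text
[0.52340224 0.01431471 0.04816532] 1.499764865160273 [-3.11343369  0.37943938  5.43365077] 0.03605718827953037 [-0.03559942  0.40630303 -0.00103982]
```

{"api": "send_rows", "payload": {
  "plan": [
    [[0, 0, -0.0005, 0, 0.04], [0, 0, -0.0005, 0, 0.045], [0, 0, -0.0005, 0, 0.05], [0, 0, 0, 0, 0.05], [0, 0, 0, 0, 0.05], [0, 0, 0, 0, 0.05], [0, 0, 0, 0, 0.05], [0, 0, 0, 0, 0.05], [0, 0, 0, 0, 0.05], [0, 0, 0, 0, 0.05]]
  ]
}}

```text
t: 11.33
ee_pos: [0.5228, 0.0143, 0.0481]
orientation: [-0.0, 0.732, 0.682, -0.0]
ft_force: [-0.5, 0.4, 0.2]
finger_gap: 0.0499
```

```bash
python3 - <<'E'
from h import *
q,R,phi=pose(); s=monitor.sense();print(q,phi,s['ft_force'],s['finger_gap'],s['wrist_torque'])
snap('wrist','wrist6');snap('scene','scene6')
crop('wrist6',250,70,390,190,'c11');crop('scene6',235,160,355,245,'c12')
E
```

```text
[0.52276966 0.01432198 0.04809586] 1.499773419718276 [-0.47245054  0.37805771  0.22744538] 0.04994410722669844 [-0.06955349 -0.09158433 -0.05195101]
scale 5.0
scale 6.666666666666667
```

View pics/c11.png

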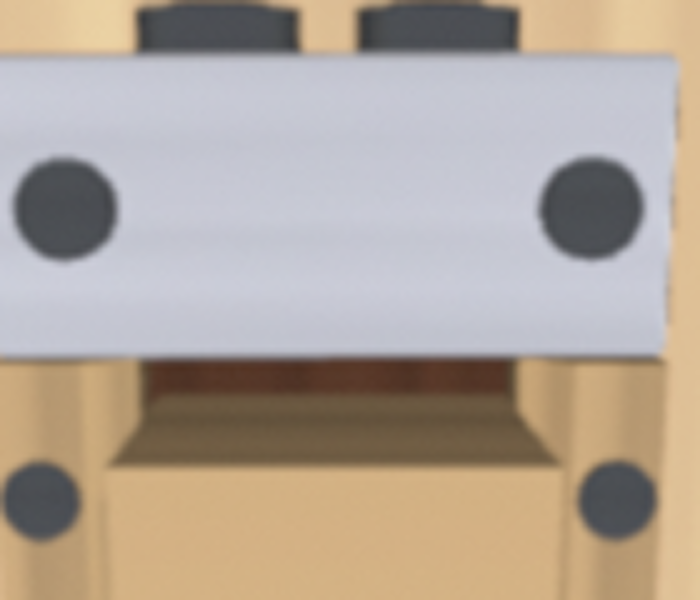

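View pics/c12.png

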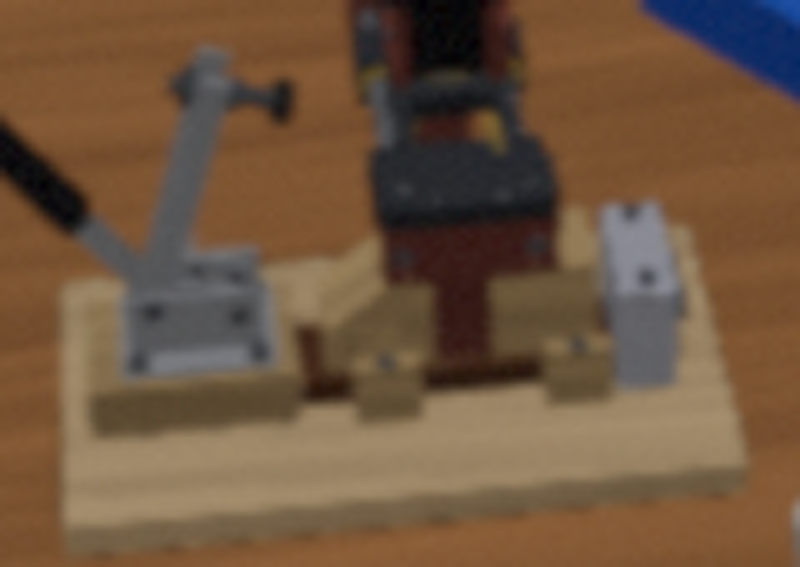

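{"api": "send_rows", "payload": {
  "plan": [
    [[0, 0, 0, 0, 0.042], [0, 0, 0, 0, 0.03], [0, 0, 0, 0, 0.03], [0, 0, 0, 0, 0.03], [0.001, 0, 0, 0, 0.03], [0.001, 0, 0, 0, 0.03], [0.001, 0, 0, 0, 0.03], [0.001, 0, 0, 0, 0.03], [0, 0, 0, 0, 0.03], [0, 0, 0, 0, 0.03]]
  ],
  "grip_force": 12
}}

```text
t: 12.27
ee_pos: [0.5231, 0.0185, 0.0482]
orientation: [-0.0, 0.732, 0.682, 0.0]
ft_force: [-0.1, 0.0, 0.4]
finger_gap: 0.0358
```

```bash
python3 - <<'E'
from h import *
q,R,phi=pose(); s=monitor.sense();print(q,phi,s['ft_force'],s['finger_gap'],s['wrist_torque'])
E
```

```text
[0.52309525 0.0185234  0.04815528] 1.4999802690032351 [-0.05141712  0.01984148  0.4129506 ] 0.03581034415744701 [-0.09439445 -0.05216139 -0.03198001]
```

{"api": "send_rows", "payload": {
  "plan": [
    [[0.0004, 0, 0, 0, 0.03], [0.0004, 0, 0, 0, 0.03], [0.0004, 0, 0, 0, 0.03], [0.0004, 0, 0, 0, 0.03], [0.0004, 0, 0, 0, 0.03], [0, 0, 0, 0, 0.03], [0, 0, 0, 0, 0.03], [0, 0, 0, 0, 0.03], [0, 0, 0, 0, 0.03], [0, 0, 0, 0, 0.03]]
  ]
}}

```text
t: 13.1
ee_pos: [0.5232, 0.0204, 0.0482]
orientation: [-0.0, 0.732, 0.682, 0.0]
ft_force: [0.8, -0.2, 0.4]
finger_gap: 0.0361
```

```bash
python3 - <<'E'
from h import *
q,R,phi=pose(); s=monitor.sense();print(q,phi,s['ft_force'],s['finger_gap'],s['wrist_torque'])
E
```

```text
[0.52322529 0.02036498 0.04815536] 1.4997891386790307 [ 0.7607167  -0.23140498  0.36071531] 0.03607962619446168 [-0.12630656 -0.04195417  0.02989319]
```

{"api": "send_rows", "payload": {
  "plan": [
    [[0.0003, 0, 0, 0, 0.03], [0.0003, 0, 0, 0, 0.03], [0.0003, 0, 0, 0, 0.03], [0.0003, 0, 0, 0, 0.03], [0.0003, 0, 0, 0, 0.03], [0, 0, 0, 0, 0.03], [0, 0, 0, 0, 0.03], [0, 0, 0, 0, 0.03], [0, 0, 0, 0, 0.03], [0, 0, 0, 0, 0.03]]
  ]
}}

```text
t: 13.93
ee_pos: [0.5233, 0.0218, 0.0481]
orientation: [-0.0, 0.732, 0.682, 0.0]
ft_force: [-0.3, -0.6, 1.1]
finger_gap: 0.036
```

```bash
python3 - <<'E'
from h import *
q,R,phi=pose(); s=monitor.sense();print(q,phi,s['ft_force'],s['finger_gap'],s['wrist_torque'])
snap('wrist','wrist7')
crop('wrist7',250,70,390,190,'c13')
E
```

```text
[0.52331679 0.02183498 0.04814533] 1.4997967786219315 [-0.33209147 -0.57443784  1.07020763] 0.03596461908140678 [-0.23354911 -0.06564379  0.02842837]
scale 5.0
```

View pics/c13.png

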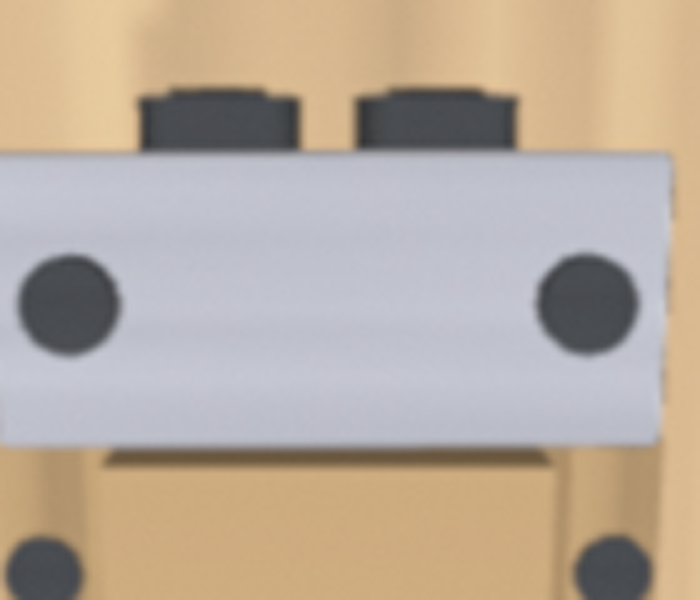

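{"api": "send_rows", "payload": {
  "plan": [
    [[0.0003, 0, 0, 0, 0.03], [0.0003, 0, 0, 0, 0.03], [0.0003, 0, 0, 0, 0.03], [0.0003, 0, 0, 0, 0.03], [0, 0, 0, 0, 0.03], [0, 0, 0, 0, 0.03], [0, 0, 0, 0, 0.03], [0, 0, 0, 0, 0.03], [0, 0, 0, 0, 0.03], [0, 0, 0, 0, 0.03]]
  ]
}}

```text
t: 14.82
ee_pos: [0.5234, 0.0219, 0.0482]
orientation: [0.001, 0.732, 0.681, -0.001]
ft_force: [-0.1, -7.4, 1.8]
finger_gap: 0.0363
```

```bash
python3 - <<'E'
from h import *
q,R,phi=pose(); s=monitor.sense();print(q,phi,s['ft_force'],s['finger_gap'],s['wrist_torque'])
E
```

```text
[0.52335781 0.02186662 0.04821477] 1.4991938216477108 [-0.07276582 -7.39645542  1.81553313] 0.03633335739323646 [-0.92431036  0.05636772  0.09563238]
```

{"api": "send_rows", "payload": {
  "plan": [
    [[0, 0, 0, 0, 0.04], [0, 0, 0, 0, 0.045], [0, 0, 0, 0, 0.055], [0, 0, -0.005, 0, 0.055], [0, 0, -0.01, 0, 0.055], [0, 0, -0.02, 0, 0.055], [0, 0, -0.03, 0, 0.055], [0, 0, -0.04, 0, 0.055], [0, 0, -0.04, 0, 0.04], [0, 0, -0.04, 0, 0.02]]
  ]
}}

```text
t: 15.65
ee_pos: [0.523, 0.0233, 0.236]
orientation: [0.0, 0.732, 0.682, 0.0]
ft_force: [-0.4, -0.3, -0.1]
finger_gap: 0.0449
```

```bash
cat >> h.py <<'E'
J=np.array([.5237,.0211]); TH=-.0695
def jw(x,y,z):
    c,s=np.cos(TH),np.sin(TH); return np.array([J[0]+c*x-s*y,J[1]+s*x+c*y,z])
def wj(p):
    c,s=np.cos(TH),np.sin(TH); d=np.array(p[:2])-J; return np.array([c*d[0]+s*d[1],-s*d[0]+c*d[1],p[2]])
E
python3 - <<'E'
from h import *
q,R,phi=pose(); print(q,wj(q),phi,monitor.sense()['ft_force'])
S=load('scene0')
for a in (.9,1.0,1.05,1.1,1.2):
    P=[jw(0,-.128-r*np.cos(a),.072+r*np.sin(a)) for r in (.044,.130)]
    print(a,proj(S,P).round(1).tolist())
snap('scene','scene8');snap('wrist','wrist8');snap('top','top8')
crop('scene8',215,140,375,260,'c14');crop('top8',290,178,410,243,'c15')
E
```

```text
[0.52296378 0.02326004 0.2359876 ] [-0.00088445  0.0021037   0.2359876 ] 1.5000814922563461 [-0.38521744 -0.32353006 -0.11865357]
0.9 [[245.2, 194.1], [220.5, 175.0]]
1.0 [[246.4, 193.2], [224.4, 172.2]]
1.05 [[247.1, 192.8], [226.4, 170.9]]
1.1 [[247.8, 192.4], [228.6, 169.7]]
1.2 [[249.3, 191.7], [233.2, 167.5]]
scale 5.0
scale 6.666666666666667
```

View pics/c14.png

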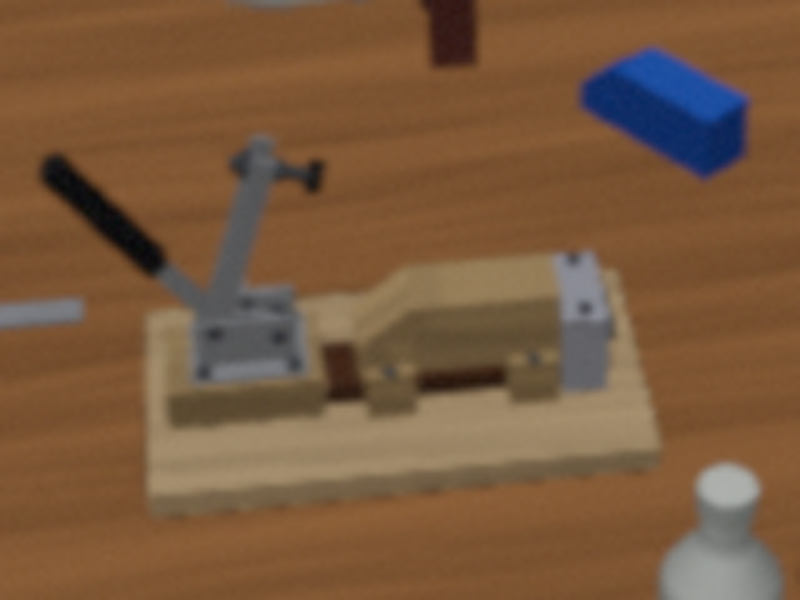

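View pics/wrist8.png

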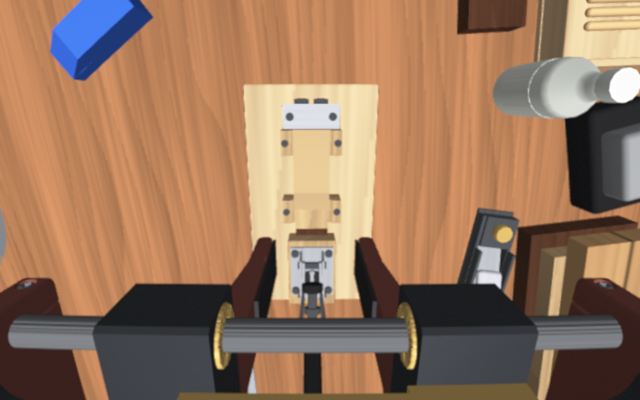

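{"api": "send_rows", "payload": {
  "plan": [
    [[-0.02, 0, -0.002, 0, 0.0], [-0.03, 0, 0, 0, 0.0], [-0.03, 0, 0, 0, 0.0], [-0.03, 0, 0, 0, 0.0], [-0.03, 0, 0, 0, 0.0], [-0.018, 0, 0, 0, 0.0], [0, 0, 0, 0, 0.0], [0, 0, 0, 0, 0.0], [0, 0, 0, 0, 0.0], [0, 0, 0, 0, 0.0]]
  ]
}}

```text
t: 16.63
ee_pos: [0.5122, -0.1334, 0.2348]
orientation: [-0.0, 0.731, 0.682, 0.0]
ft_force: [-0.6, -0.1, -0.5]
finger_gap: 0.0009
```

```bash
python3 - <<'E'
from h import *
q,R,phi=pose(); print(q,wj(q),phi,monitor.sense()['ft_force'])
snap('scene','scene9');snap('wrist','wrist9')
crop('scene9',195,100,355,220,'c16')
E
```

```text
[ 0.51223748 -0.13336535  0.23481568] [-0.00070814 -0.15488845  0.23481568] 1.5012023873842162 [-0.59416916 -0.05463366 -0.45396105]
scale 5.0
```

View pics/c16.png

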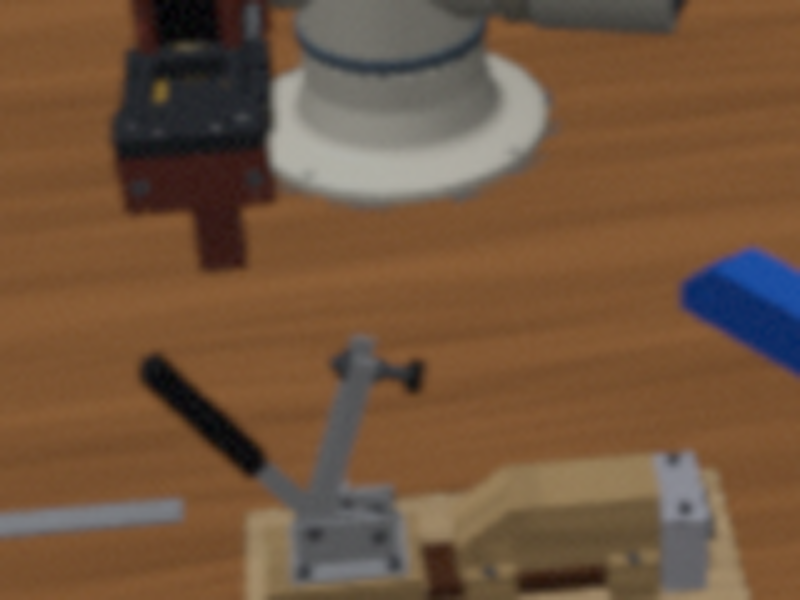

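View pics/wrist9.png

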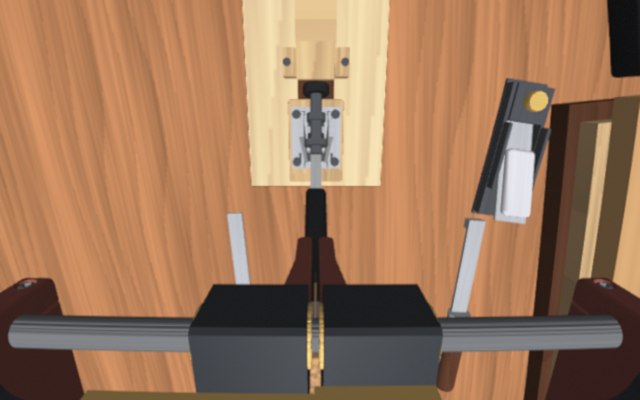

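{"api": "send_rows", "payload": {
  "plan": [
    [[0, 0, 0.01, 0, 0.0], [0, 0, 0.012, 0, 0.0], [0, 0, 0.012, 0, 0.0], [0, 0, 0.01, 0, 0.0], [0, 0, 0.005, 0, 0.0], [0, 0, 0.003, 0, 0.0], [-0.001, 0, 0, 0, 0.0], [0, 0, 0, 0, 0.0], [0, 0, 0, 0, 0.0], [0, 0, 0, 0, 0.0]]
  ]
}}

```text
t: 17.57
ee_pos: [0.5124, -0.1357, 0.1839]
orientation: [0.001, 0.732, 0.682, 0.0]
ft_force: [0.1, 0.7, 0.2]
finger_gap: 0.0006
```

```bash
python3 - <<'E'
from h import *
q,R,phi=pose(); print(q,wj(q),phi,monitor.sense()['ft_force'])
snap('scene','scene10')
crop('scene10',195,100,355,220,'c17')
r=.115
p=wj(q)
for a in np.arange(1.1,-.06,-.05):
    y=-.128-r*np.cos(a)+.007*np.sin(a)+.010; z=.072+r*np.sin(a)+.007*np.cos(a)
    print(round(a,2),'TCP y,z',round(y,4),round(z,4),'step',np.round(1000*np.array([y-p[1],z-p[2]]),1)); p=[0,y,z]
E
```

```text
[ 0.51242474 -0.13574268  0.18391163] [-0.00035624 -0.15724704  0.18391163] 1.499654826246496 [0.08631221 0.71943233 0.17891499]
scale 5.0
1.1 TCP y,z -0.1639 0.1777 step [-6.7 -6.2]
1.05 TCP y,z -0.1691 0.1752 step [-5.2 -2.4]
1.0 TCP y,z -0.1742 0.1726 step [-5.1 -2.7]
0.95 TCP y,z -0.1792 0.1696 step [-5.  -2.9]
0.9 TCP y,z -0.184 0.1664 step [-4.8 -3.2]
0.85 TCP y,z -0.1886 0.163 step [-4.6 -3.4]
0.8 TCP y,z -0.1931 0.1594 step [-4.5 -3.6]
0.75 TCP y,z -0.1974 0.1555 step [-4.3 -3.9]
0.7 TCP y,z -0.2014 0.1514 step [-4.1 -4.1]
0.65 TCP y,z -0.2053 0.1472 step [-3.9 -4.3]
0.6 TCP y,z -0.209 0.1427 step [-3.6 -4.5]
0.55 TCP y,z -0.2124 0.1381 step [-3.4 -4.6]
0.5 TCP y,z -0.2156 0.1333 step [-3.2 -4.8]
0.45 TCP y,z -0.2185 0.1283 step [-2.9 -5. ]
0.4 TCP y,z -0.2212 0.1232 step [-2.7 -5.1]
0.35 TCP y,z -0.2236 0.118 step [-2.4 -5.2]
0.3 TCP y,z -0.2258 0.1127 step [-2.2 -5.3]
0.25 TCP y,z -0.2277 0.1072 step [-1.9 -5.4]
0.2 TCP y,z -0.2293 0.1017 step [-1.6 -5.5]
0.15 TCP y,z -0.2307 0.0961 step [-1.3 -5.6]
0.1 TCP y,z -0.2317 0.0904 step [-1.1 -5.7]
0.05 TCP y,z -0.2325 0.0847 step [-0.8 -5.7]
-0.0 TCP y,z -0.233 0.079 step [-0.5 -5.7]
-0.05 TCP y,z -0.2332 0.0732 step [-0.2 -5.8]
```

View pics/c17.png

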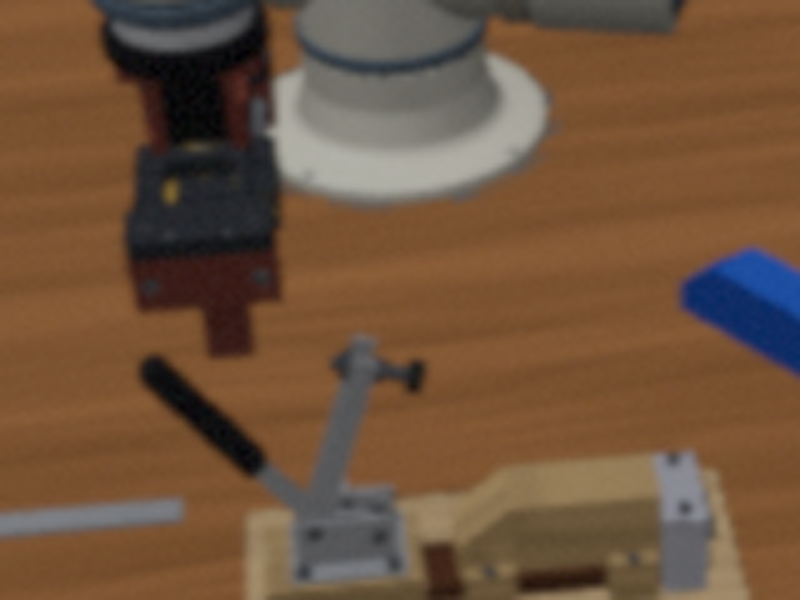

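{"api": "send_rows", "payload": {
  "plan": [
    [[-0.003, 0, 0.0022, 0, 0.0], [-0.004, 0, 0.0028, 0, 0.0], [-0.004, 0, 0.0026, 0, 0.0], [-0.004, 0, 0.0025, 0, 0.0], [-0.004, 0, 0.0025, 0, 0.0], [-0.004, 0, 0.0026, 0, 0.0], [-0.004, 0, 0.0028, 0, 0.0], [-0.004, 0, 0.003, 0, 0.0], [0, 0, 0, 0, 0.0], [0, 0, 0, 0, 0.0]]
  ]
}}

```text
t: 18.45
ee_pos: [0.5098, -0.1668, 0.1618]
orientation: [-0.0, 0.732, 0.681, -0.0]
ft_force: [0.1, -0.5, -0.0]
finger_gap: 0.0005
```

```bash
python3 - <<'E'
from h import *
q,R,phi=pose(); print(q,wj(q),phi,monitor.sense()['ft_force'])
snap('scene','scene11')
crop('scene11',195,100,355,220,'c18')
E
```

```text
[ 0.50976951 -0.16680486  0.16178361] [-0.00084798 -0.18841862  0.16178361] 1.4992445031699664 [ 0.08146834 -0.48249437 -0.00067999]
scale 5.0
```

View pics/c18.png

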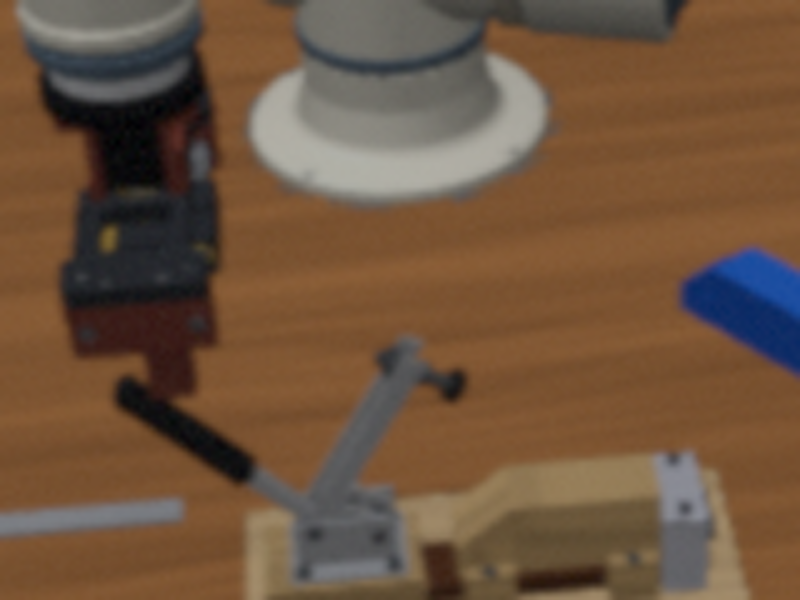

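{"api": "send_rows", "payload": {
  "plan": [
    [[-0.0046, 0, 0.003, 0, 0.0], [-0.0043, 0, 0.0038, 0, 0.0], [-0.0041, 0, 0.004, 0, 0.0], [-0.0039, 0, 0.0043, 0, 0.0], [-0.0036, 0, 0.0045, 0, 0.0], [-0.0034, 0, 0.0046, 0, 0.0], [-0.0032, 0, 0.0048, 0, 0.0], [-0.0029, 0, 0.005, 0, 0.0], [0, 0, 0, 0, 0.0], [0, 0, 0, 0, 0.0]]
  ]
}}

```text
t: 19.33
ee_pos: [0.5075, -0.1965, 0.1276]
orientation: [-0.0, 0.732, 0.681, -0.0]
ft_force: [0.3, 0.6, -0.2]
finger_gap: 0.0004
```

```bash
python3 - <<'E'
from h import *
q,R,phi=pose(); print(q,wj(q),phi,monitor.sense()['ft_force'])
snap('scene','scene12')
crop('scene12',195,120,355,240,'c19')
E
```

```text
[ 0.50749436 -0.19651245  0.1275581 ] [-0.00105463 -0.21821249  0.1275581 ] 1.499427991082953 [ 0.31101951  0.59976138 -0.22724624]
scale 5.0
```

View pics/c19.png

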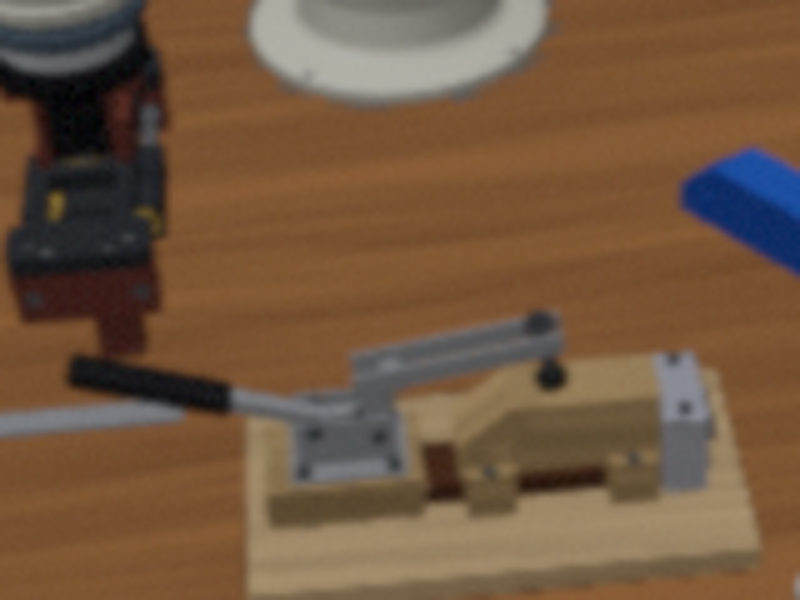

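{"api": "send_rows", "payload": {
  "plan": [
    [[-0.0014, 0, 0.0025, 0, 0.0], [-0.0013, 0, 0.0026, 0, 0.0], [-0.0012, 0, 0.0026, 0, 0.0], [-0.0012, 0, 0.0026, 0, 0.0], [-0.0011, 0, 0.0026, 0, 0.0], [-0.0011, 0, 0.0027, 0, 0.0], [-0.001, 0, 0.0027, 0, 0.0], [-0.001, 0, 0.0027, 0, 0.0], [0, 0, 0, 0, 0.0], [0, 0, 0, 0, 0.0]]
  ]
}}

```text
t: 20.22
ee_pos: [0.5073, -0.2056, 0.1074]
orientation: [0.0, 0.732, 0.682, 0.0]
ft_force: [0.3, 1.7, 5.1]
finger_gap: 0.0005
```

```bash
python3 - <<'E'
from h import *
q,R,phi=pose(); print(q,wj(q),phi,monitor.sense()['ft_force'])
E
```

```text
[ 0.50727602 -0.20561409  0.10742991] [-0.00064038 -0.22730732  0.10742991] 1.4999088261175633 [0.30803429 1.71240818 5.05513506]
```

Force is 5 N with a ≈ 0.25, as expected. I'll keep going gently.

{"api": "send_rows", "payload": {
  "plan": [
    [[-0.0009, 0, 0.0026, 0, 0.0], [-0.0008, 0, 0.0026, 0, 0.0], [-0.0007, 0, 0.0026, 0, 0.0], [-0.0006, 0, 0.0026, 0, 0.0], [-0.0006, 0, 0.0026, 0, 0.0], [-0.0005, 0, 0.0026, 0, 0.0], [0, 0, 0, 0, 0.0], [0, 0, 0, 0, 0.0], [0, 0, 0, 0, 0.0], [0, 0, 0, 0, 0.0]]
  ]
}}

```text
t: 21.05
ee_pos: [0.5069, -0.2098, 0.0915]
orientation: [-0.0, 0.732, 0.682, 0.0]
ft_force: [1.2, 2.7, 1.8]
finger_gap: 0.0004
```

```bash
python3 - <<'E'
from h import *
q,R,phi=pose(); print(q,wj(q),phi,monitor.sense()['ft_force'])
E
```

```text
[ 0.5068828  -0.20975448  0.0914716 ] [-0.00074513 -0.23146501  0.0914716 ] 1.4998214601252937 [1.19694584 2.6791768  1.82821047]
```

{"api": "send_rows", "payload": {
  "plan": [
    [[-0.0002, 0, 0.0012, 0, 0.0], [-0.0002, 0, 0.0012, 0, 0.0], [-0.0001, 0, 0.0012, 0, 0.0], [-0.0001, 0, 0.0012, 0, 0.0], [-0.0001, 0, 0.0012, 0, 0.0], [-0.0001, 0, 0.0012, 0, 0.0], [0, 0, 0.0012, 0, 0.0], [0, 0, 0.0012, 0, 0.0], [0, 0, 0, 0, 0.0], [0, 0, 0, 0, 0.0]]
  ]
}}

```text
t: 21.88
ee_pos: [0.5063, -0.2107, 0.0814]
orientation: [-0.0, 0.732, 0.681, -0.0]
ft_force: [-0.1, -0.2, -0.0]
finger_gap: 0.0008
```

```bash
python3 - <<'E'
from h import *
q,R,phi=pose(); print(q,wj(q),phi,monitor.sense()['ft_force'])
snap('scene','scene13')
crop('scene13',195,120,355,240,'c20')
E
```

```text
[ 0.50633269 -0.21066994  0.08139413] [-0.00123033 -0.23241647  0.08139413] 1.499556795283141 [-0.11586647 -0.16698007 -0.03051754]
scale 5.0
```

View pics/c20.png

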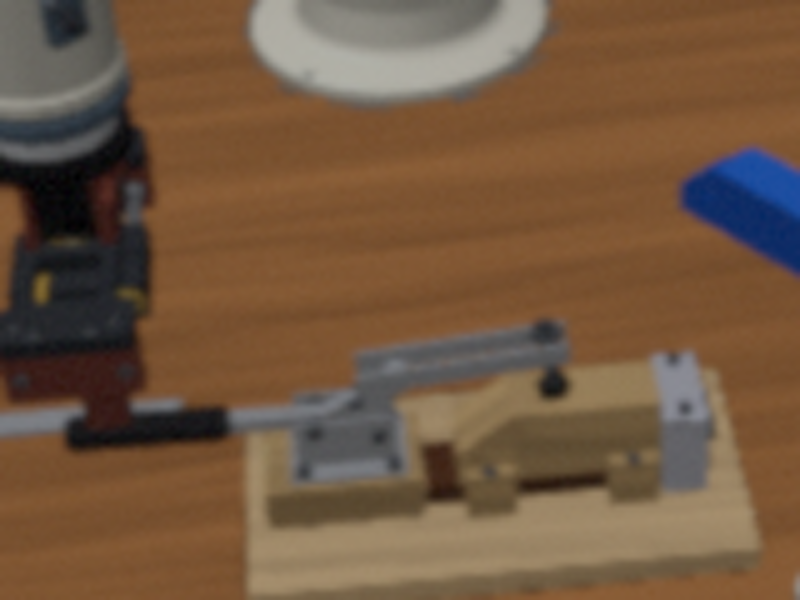

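{"api": "send_rows", "payload": {
  "plan": [
    [[0, 0, 0.0006, 0, 0.0], [0, 0, 0.0006, 0, 0.0], [0, 0, 0.0006, 0, 0.0], [0, 0, 0.0006, 0, 0.0], [0, 0, 0.0006, 0, 0.0], [0, 0, 0.0006, 0, 0.0], [0, 0, 0, 0, 0.0], [0, 0, 0, 0, 0.0], [0, 0, 0, 0, 0.0], [0, 0, 0, 0, 0.0]]
  ]
}}

```text
t: 22.77
ee_pos: [0.5068, -0.2106, 0.079]
orientation: [0.0, 0.732, 0.682, 0.0]
ft_force: [-2.7, 2.3, 5.2]
finger_gap: 0.0008
```

```bash
python3 - <<'E'
from h import *
q,R,phi=pose(); print(q,wj(q),phi,monitor.sense()['ft_force'])
E
```

```text
[ 0.50683634 -0.21062424  0.07902252] [-0.00073108 -0.2323359   0.07902252] 1.4997829854052356 [-2.74063337  2.25244379  5.20044572]
```

The tip is against the hard stop at z = 0.079, exactly the locked level, with a 5 N touch. I'll lift clear and check.

{"api": "send_rows", "payload": {
  "plan": [
    [[0, 0, -0.003, 0, 0.0], [0, 0, -0.006, 0, 0.0], [0, 0, -0.015, 0, 0.0], [0, 0, -0.025, 0, 0.0], [0, 0, -0.03, 0, 0.0], [-0.01, 0, -0.035, 0, 0.0], [-0.03, 0, -0.02, 0, 0.0], [-0.03, 0, 0, 0, 0.0], [-0.02, 0, 0, 0, 0.0], [0, 0, 0, 0, 0.0]]
  ]
}}

```text
t: 23.6
ee_pos: [0.4998, -0.3038, 0.2123]
orientation: [0.001, 0.733, 0.68, -0.001]
ft_force: [0.1, 0.5, -0.6]
finger_gap: 0.0007
```

```bash
python3 - <<'E'
from h import *
q,R,phi=pose(); print(q,wj(q),monitor.sense()['ft_force'],monitor.sense()['t'])
snap('scene','scene14');snap('wrist','wrist14');snap('top','top14')
crop('scene14',195,120,355,240,'c21')
S=load('scene14')
for a in (0,.05,.1):
    print(a,proj(S,[jw(0,-.128-r*np.cos(a),.072+r*np.sin(a)) for r in (.044,.130)]).round(1).tolist())
for z in (.03,.035): # foot points: toe-side bevel top +x, heel top +x, toe bevel bottom
    print(z,proj(S,[jw(.018,-.025,z+.044),jw(.018,.055,z+.044),jw(.018,-.055,z+.02),jw(-.018,-.025,z+.044)]).round(1).tolist())
E
```

```text
[ 0.49980542 -0.30379457  0.21230537] [-0.00127489 -0.32576957  0.21230537] [ 0.07448347  0.49638098 -0.59425242] 23.6
scale 5.0
0 [[240.3, 204.8], [207.4, 207.8]]
0.05 [[240.2, 204.2], [207.0, 205.9]]
0.1 [[240.2, 203.5], [206.8, 204.0]]
0.03 [[296.4, 203.5], [326.6, 200.7], [285.5, 211.4], [295.2, 194.9]]
0.035 [[296.3, 202.0], [326.6, 199.2], [285.4, 210.0], [295.1, 193.5]]
```

View pics/c21.png

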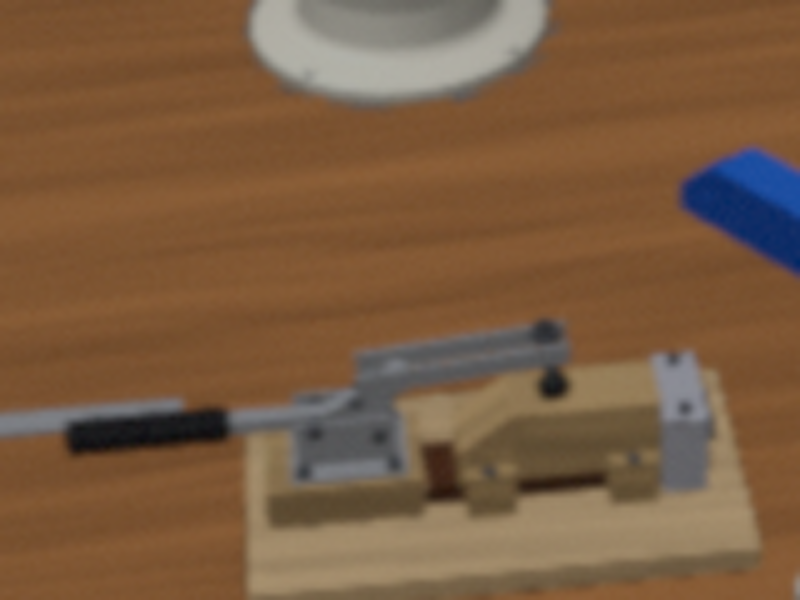

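View pics/top14.png

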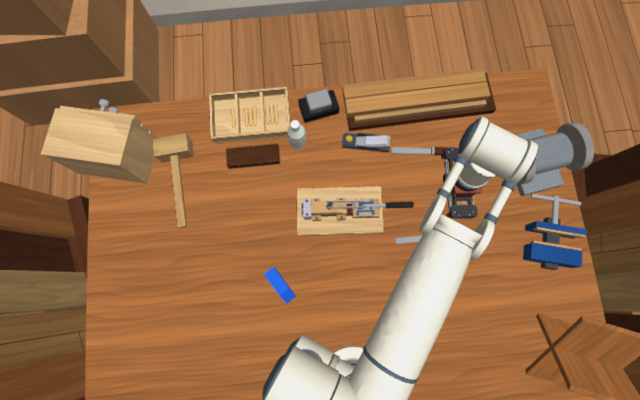

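View pics/wrist14.png

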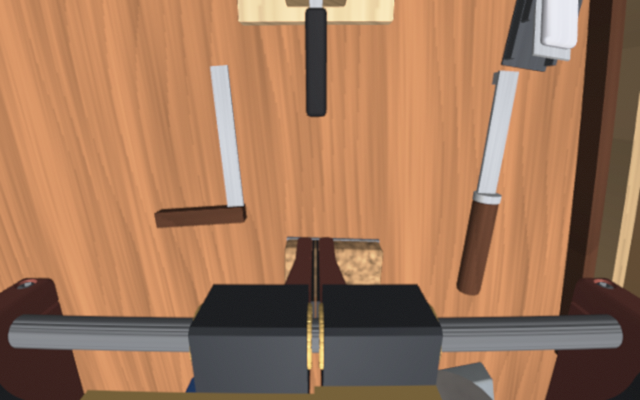

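```bash
python3 - <<'E'
from h import *
a=load('scene8')['img'][185:225,280:345,::-1];b=load('scene14')['img'][185:225,280:345,::-1]
im=np.vstack([cv2.resize(x,None,fx=7,fy=7,interpolation=cv2.INTER_CUBIC) for x in (a,b)])
cv2.imwrite('pics/cmp.png',im)
g=lambda n:load(n)['img'].astype(float)
for u in (312,316,320):
    print(u,'before',g('scene8')[190:222,u].sum(1).astype(int).tolist()); print('after',g('scene14')[190:222,u].sum(1).astype(int).tolist())
E
```

```text
312 before [266, 298, 349, 366, 365, 365, 366, 368, 367, 351, 307, 264, 252, 255, 257, 243, 230, 220, 228, 233, 241, 235, 219, 161, 122, 95, 95, 213, 343, 392, 388, 395]
after [262, 264, 273, 323, 355, 363, 367, 365, 367, 369, 365, 340, 281, 254, 251, 257, 245, 234, 226, 217, 226, 235, 236, 222, 180, 115, 107, 215, 341, 393, 390, 392]
316 before [275, 312, 354, 364, 369, 363, 367, 367, 365, 343, 290, 257, 251, 252, 248, 239, 226, 220, 226, 241, 247, 265, 254, 212, 189, 186, 195, 244, 320, 344, 362, 381]
after [254, 259, 281, 343, 367, 365, 367, 365, 364, 368, 357, 318, 265, 256, 254, 253, 244, 231, 224, 220, 244, 270, 260, 237, 199, 191, 196, 245, 320, 343, 364, 388]
320 before [279, 329, 360, 366, 366, 362, 363, 362, 359, 329, 274, 250, 255, 251, 247, 237, 230, 226, 231, 237, 240, 264, 260, 245, 240, 245, 239, 227, 223, 237, 300, 378]
after [251, 261, 308, 348, 362, 363, 366, 360, 364, 362, 349, 297, 262, 255, 252, 248, 240, 235, 228, 227, 242, 257, 261, 242, 246, 253, 237, 221, 223, 235, 297, 382]
```

View pics/cmp.png

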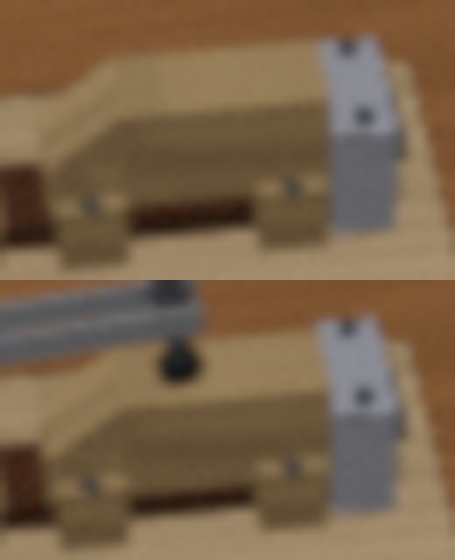

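The foot dropped about 1.6 px (1.5 px expected for 5 mm), its heel is still against the block, and the handle is level. Handing in.

```bash
python3 -c "
from rig import manip; print(manip.hand_in())"
```

```text
the job is handed in; nothing more can be done
None
```

The beech foot is loaded in the jig with its heel against the bush block and the toggle clamp locked. I handed the job in at about 23.8 s of the 54 s allowed.

- **Foot:** I picked up the pale bevelled foot and laid it between the cheeks. While going in it touched a cheek with about 8 N upward and 4 N sideways. I shifted it 0.6 mm and released it so it could settle on the ejector pads. Regripped lightly, it slid along until the heel met the block at about 7.4 N.
- **Clamp:** I pushed the handle down with the closed fingers. The highest force read at the end of a step was about 6 N. It snapped over, and a 5 N check press met the hard stop at exactly the locked height.

**Last checks:**
- In the scene picture the handle is level.
- The foot sits about 1.6 px lower than before clamping, against 1.5 px expected for the full 5 mm.
- The heel is still at the block, the bystanders and the blue look-alike look unmoved, and the robot is clear of everything.

**Disagreements:**
- The top and scene cameras put the jig 2–3 mm to one side of where the wrist camera did. I followed the wrist camera, and the fit bore it out.
- One wrist picture was taken before the arm had settled and showed a false 2.5 mm offset. A second picture corrected it.

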